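# Check a stepped casting with its radius leaves

### The job

Check the aluminium casting's two curves with the radius leaves from the rack: first press the blue concave leaf lightly and squarely down on the outer rounded edge until it sits fully home without rocking, keep it there for about a second, and hang it back on the rack. Then do the same with the orange convex leaf in the inner fillet and hang it back too. Leave the green and yellow leaves and everything else on the bench where they are.

Things in the scene. Friction and masses are not known exactly. Their poses are not given: they have to be found in the camera images.
- blue_leaf: Blue flat plastic leaf, a hanging T, 10 mm thick (along y). Origin: mid-thickness at the middle (crown) of the working edge below; z points to the tab. Edge concave, radius 20 mm, between two straight flanks sloping down and out at 45 degrees, to 15 mm below the origin. For the outer edge. Shoulder bar 94 mm along x, z 55 to 67 mm; grip tab 30 mm along x, z 67 to 97 mm. 60 g.
- orange_leaf: Orange flat plastic leaf, a hanging T, 10 mm thick (along y). Origin: mid-thickness at the middle (crown) of the working edge below; z points to the tab. Edge a convex nose, radius 14 mm, between two straight flanks sloping up and out at 45 degrees. For the inner fillet. Shoulder bar 94 mm along x, z 55 to 67 mm; grip tab 30 mm along x, z 67 to 97 mm. 60 g.
- green_leaf: Green flat plastic leaf, a hanging T, 10 mm thick (along y). Origin: mid-thickness at the middle (crown) of the working edge below; z points to the tab. Edge concave, radius 10 mm, between two straight flanks sloping down and out at 45 degrees, to 19 mm below the origin. Fits nothing here. Shoulder bar 94 mm along x, z 55 to 67 mm; grip tab 30 mm along x, z 67 to 97 mm. 60 g.
- yellow_leaf: Yellow flat plastic leaf, a hanging T, 10 mm thick (along y). Origin: mid-thickness at the middle (crown) of the working edge below; z points to the tab. Edge a convex nose, radius 24 mm, between two straight flanks sloping up and out at 45 degrees. Fits nothing here. Shoulder bar 94 mm along x, z 55 to 67 mm; grip tab 30 mm along x, z 67 to 97 mm. 60 g.
- rack: Fixed rack: two steel rails along its y, 260 mm long, 72 mm clear between them, tops at z = 85 mm. Origin: centre of its underside, on the bench. Four leaves in any order, 60 mm apart, hang by their shoulders across the rails, x and y along the rack's, origins 30 mm above its own and near its x = 0; centred, each has 7 mm or more to spare at each side between the rails.
- casting: Fixed, rigid aluminium casting with one step, 110 mm wide, on a dark steel plinth (150 x 140 mm, 45 mm high), its step facing the robot. Its z leans 30 degrees from vertical towards its front and bisects both the outer edge and the inner fillet (the faces beside them lie at 45 degrees to this z); y runs level along both. Riser 60 mm, lower tread 45 mm deep. Use the two points, not its origin.
- outer_edge (a point): Upper front edge of the casting, rounded (convex), radius 20 mm: point on the surface at the crown of the arc, halfway along the 110 mm, about 148 mm above the bench. Axes as the casting's: z straight out of the edge, y along it. A leaf fully home has its origin on this line and its z and y along these.
- inner_fillet (a point): Fillet (concave, radius 14 mm) between tread and riser of the casting: point on the surface at the middle of the arc, halfway along the 110 mm, about 101 mm above the bench. Axes as the casting's: z straight out of the fillet, y along it. A leaf fully home has its origin on this line and its z and y along these.
- vial: Small amber capped vial, 28 mm across, 55 mm tall, origin under its centre; stands close beside the casting; bystander.
- reagent: White reagent bottle with blue cap, 48 mm across, 120 mm tall, origin under its centre; stands close behind the casting; bystander.
- beaker: Small clear glass beaker, 52 mm across, 55 mm tall, origin under its centre; bystander.
- jar: Amber jar with black lid, 64 mm across, 90 mm tall, origin under its centre; bystander.
- driver: Screwdriver lying on the bench, about 200 mm long along its x; bystander.
- weight: Brass cylinder weight, 40 mm across, 45 mm tall, origin under its centre; bystander.
Mind the look-alikes: they are no part of the job. Several things have the shape of the orange_leaf; the one meant has the colours described above.

How it is judged:
By the outcome, as a careful person would: the job done as asked, in the order asked, and still so for the second after the job is handed in, with the robot touching nothing.
It also fails if it takes over 72 s, if anything falls off the work surface, if the arm or the gripper's body presses on something with over 40 N, if the wrist force passes 120 N, or if a joint passes its speed limit or range.

### The arm

A 6-joint arm with a two-finger parallel gripper is mounted at the origin on the work surface. World frame = base frame: x ahead of the robot, y to its left, z up, the work surface at z = 0. Lengths are in mm, angles in rad, forces in N, time in s.
With the tool pointing down it reaches from about 350 to 875 mm from the base axis. Payload 4.2 kg.
Tool frame: the origin (TCP) lies between the finger pads; the fingertips stand 11 mm ahead of it and the grasp point (between the pads) lies 8 mm behind it; z points along the fingers, y is the direction in which the jaws open and shut (so a half turn about z gives the same grasp; the last joint's range is limited). The gripper opens to 85 mm and grips with 20 to 120 N. Pads are 22 mm wide; open, the fingers measure 114 mm over their backs; the gripper's body (76 mm by 85 mm) begins 54 mm behind the grasp point. The pads swing forward as they close: fully open they stand 13 mm farther back than shut.
Start: joints at [-0.885, 0.385, 0.008, 0, -1.194, -0.259], TCP at [258.737, -568.906, 242.312] pointing down, gripper open.
Joint ranges: [-3.14, 3.14], [-1.21, 2.06], [-1.07, 1.41], [-3.16, 2.05], [-2.99, -0.16], [-3.1, 3.1]. Speed limits (rad/s): [2.79, 2.79, 3.14, 3.14, 3.14, 3.14].

### API

Orientations are given as a unit quaternion [x, y, z, w].
In Python, from bench import * gives the robot as it stands.
- The arm moves only by the tool servo_tool, never from a script. Its argument "rows" is a list of rows, each a list of 7 numbers: the opening, from 0 (shut) to 1 (fully open), then the shift along the tool's x, y, z in cm, then the turn, a rotation vector about the tool's x, y, z in degrees. A call has 1 to 12 rows; each row shifts and turns the commanded pose from where the row before left it, along the tool's axes as they then stand; what a row does not reach is not made up. A row lasts 1/10 s, in which the tool goes at most 50 mm and 8.59 degrees, less where a joint would pass 70% of its speed; a pose out of reach is approached as far as the arm can. A call is refused whole if a number of a shift passes 5 or a number of a turn 8.59, either way. A call with a gripper value outside its range is refused whole. The fingers move at their own pace and stop on an object; the grip force is fixed at half the most. Time passes only in rows, so rows that do not move let the fingers close. It gives the time, the measured TCP pose, the force and the opening at its end, in the units of the state.
- read_state(): the state, without advancing time (a new reading comes with each control period).
- get_image(name): name is "scene" or "top" or "wrist"; returns a dict with "image" (400x640x3 uint8, red, green, blue), "mtx" (3x3 intrinsics, pixels), "extrinsics" (4x4, takes a point from camera to world coordinates). Camera axes: x right, y up, looking along -z (the intrinsics and any distortion apply to the point x, -y, -z); pixel columns grow to the right and rows downward; lengths in mm; the calibration is good to about 2 mm. A picture is of the moment at which its call begins. There is no depth.
- job_done(): hands the job in, once; it reports no verdict.
The state is a dict: "clock": time; "joints": joint angles; "joint_vel": joint speeds; "joint_efforts": joint torques, N m; "position": TCP position; "ee_rot": TCP orientation; "contact_force": force on the tool from outside, world axes, zero at the start; "wrist_torque": the same for the moment, N m; "gripper_width": finger opening in mm.
Only numpy, scipy, OpenCV 4.12 (cv2) and the standard library are available. Lean on these libraries where they do the work, as an engineer would, in place of code of your own. Each camera call takes 0.05 s, during which the arm holds its last target. There are 200 camera calls.

## Working session

There is one attempt and no reset: what is moved stays moved. The work goes in short steps, Python scripts to look and compute and a tool call to move; the robot and the scene stay as the last step left them, time stands still between calls to the robot, and variables do not carry over. Pictures are saved under pics/ and viewed, about 8 in all and at most 12, crops included, and the job is handed in when it is done.

Besides the shell and the picture viewer there is one more tool, called by a JSON object that holds its "method" and its "body". servo_tool: Moves the arm, as the interface text tells. Its arguments: {"type":"object","properties":{"rows":{"type":"array","items":{"type":"array","items":{"type":"number"}}}},"required":["rows"]}

```bash
mkdir -p pics; ls
python3 - <<'E'
from bench import *
import cv2
for n in ("scene","top"):
    d=get_image(n); cv2.imwrite(f"pics/{n}0.png",cv2.cvtColor(d["image"],cv2.COLOR_RGB2BGR))
    print(n,d["mtx"].tolist(),d["extrinsics"].round(4).tolist(),[k for k in d])
s=read_state(); print(s)
E
```

```text
pics
scene [[398.4509938452385, 0.0, 315.01511426911264], [0.0, 398.4509938452385, 201.57171178643415], [0.0, 0.0, 1.0]] [[0.0048, -0.741, 0.6714, 1200.8988], [0.9999, -0.0039, -0.0115, -77.8008], [0.0111, 0.6715, 0.741, 852.6382], [0.0, 0.0, 0.0, 1.0]] ['image', 'mtx', 'extrinsics']
top [[480.6331335113469, 0.0, 313.3302597352315], [0.0, 480.6331335113469, 202.88899111005856], [0.0, 0.0, 1.0]] [[0.0003, 0.984, -0.1784, 309.0981], [-1.0, 0.0003, -0.0001, -49.7598], [-0.0, 0.1784, 0.984, 1420.9506], [0.0, 0.0, 0.0, 1.0]] ['image', 'mtx', 'extrinsics']
{'clock': 0.1, 'joints': array([-8.85403019e-01,  3.85509069e-01,  6.74094319e-03, -4.41941777e-04,
       -1.19396402e+00, -2.58583140e-01]), 'joint_vel': array([ 0.00050893, -0.00344131,  0.00194979,  0.00160843,  0.00140762,
       -0.00069523]), 'joint_efforts': array([-5.19767382e-04, -3.93319488e+01,  1.88927954e+01,  4.19793338e+00,
       -2.58954686e-03,  2.78287260e-06]), 'position': array([ 258.53391354, -568.47420623,  241.30371352]), 'ee_rot': array([-2.11709196e-01,  9.77332204e-01,  9.55465631e-04, -2.57136171e-04]), 'contact_force': array([-0.03324017,  0.68618383,  0.05029894]), 'wrist_torque': array([ 0.08682523,  0.03273374, -0.01588754]), 'gripper_width': 85.35804542268242}
```

View pics/scene0.png

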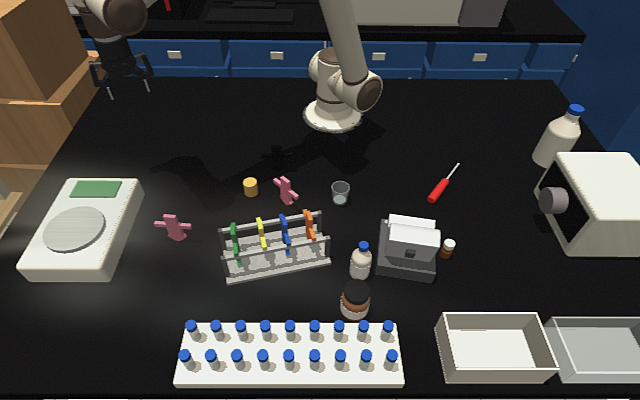

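View pics/top0.png

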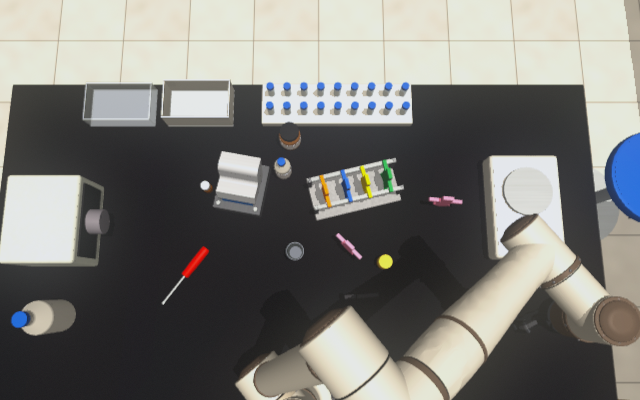

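The scene picture shows the rack at about (275,245), with green (235,240), yellow (262,232), blue (285,232) and orange (310,225) leaves. The casting is at (408,248), with the vial at (448,248) and the reagent bottle at (361,260). Two pink look-alikes, at (172,227) and (287,190), lie loose on the bench. Next, enlarged top crops.

Run:
```python
import cv2,numpy as np
t=cv2.imread("pics/top0.png")
a=cv2.resize(t[145:225,300:410],None,fx=7,fy=7,interpolation=cv2.INTER_CUBIC)
cv2.imwrite("pics/crop_rack.png",a)
a=cv2.resize(t[140:225,195:300],None,fx=7,fy=7,interpolation=cv2.INTER_CUBIC)
cv2.imwrite("pics/crop_cast.png",a)
```

```text
(no output)
```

View pics/crop_rack.png

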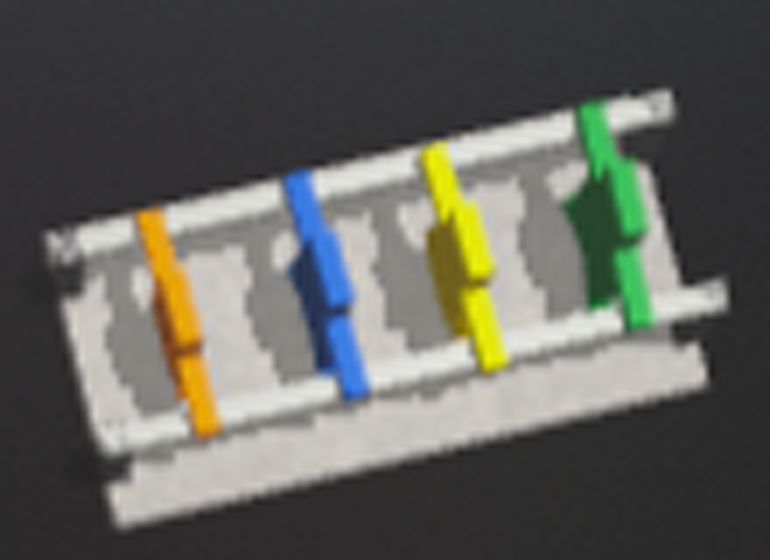

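View pics/crop_cast.png

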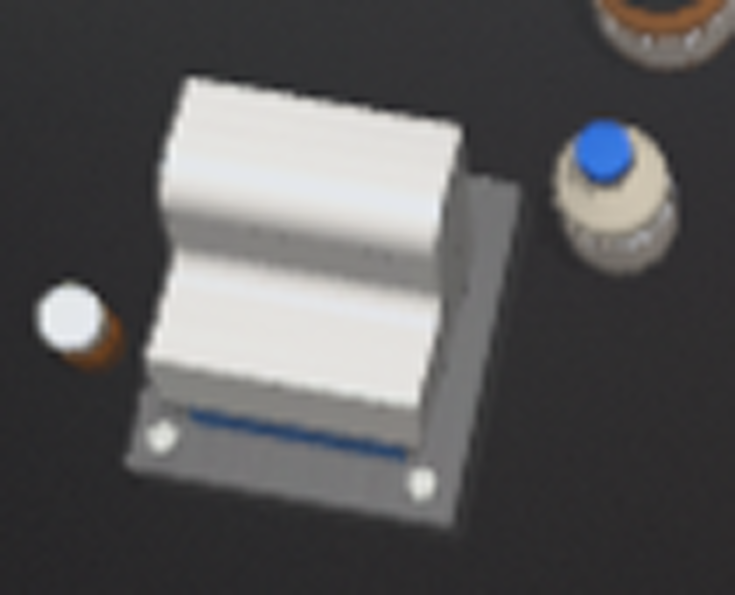

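The crops show the rack leaves left to right as orange (180,320), blue (325,285), yellow (465,255) and green (615,215). The blue T and the orange T hanging in the rack are the ones meant. The pink ones lie on the bench and have the wrong colour. The casting's step faces down in the picture, towards the robot: lower tread front corners (148,352) and (422,405), upper tread back corners (187,78) and (460,125), plinth front corners (127,465) and (452,525).

```bash
cat > h.py <<'E'
import numpy as np, cv2
from scipy.spatial.transform import Rotation as R
from scipy.optimize import least_squares
def ray(K,E,uv):
    d=np.linalg.inv(K)@[uv[0],uv[1],1]; return E[:3,3],E[:3,:3]@(d*[1,-1,-1])
def atz(K,E,uv,z):
    o,d=ray(K,E,uv); return o+d*(z-o[2])/d[2]
def proj(K,E,P):
    p=(np.atleast_2d(P)-E[:3,3])@E[:3,:3]*[1,-1,-1]; q=p@K.T; return q[:,:2]/q[:,2:]
KT=np.array([[480.633,0,313.33],[0,480.633,202.889],[0,0,1]])
ET=np.array([[0.0003,0.984,-0.1784,309.0981],[-1,0.0003,-0.0001,-49.7598],[0,0.1784,0.984,1420.9506],[0,0,0,1.]])
# casting frame: columns x,y,z ; yaw of y axis from world y
def Rc(yaw): # front = -x at yaw 0; z leans 30deg to front
    return R.from_euler('z',yaw).as_matrix()@R.from_euler('y',-np.pi/6).as_matrix()
E
python3 - <<'E'
from h import *
o=np.array([300,145])
for n,a,b in [("orange",(150,212),(208,432)),("blue",(298,175),(353,395)),("yellow",(432,147),(492,367)),("green",(592,105),(638,325))]:
    A=atz(KT,ET,np.array(a)/7+o,97);B=atz(KT,ET,np.array(b)/7+o,97)
    d=A-B; print(n,((A+B)/2).round(1),np.linalg.norm(d).round(1),"yaw",np.degrees(np.arctan2(d[1],d[0])).round(2))
for p in [(62,245),(658,105),(112,440),(718,295)]: print("rail",atz(KT,ET,np.array(p)/7+o,85).round(1))
o=np.array([195,140])
f=np.array([0,0]);
nt=np.array([-np.sin(np.pi/12),np.cos(np.pi/12)]);nr=np.array([np.cos(np.pi/12),np.sin(np.pi/12)]);z=np.array([.5,.75**.5])
oc=np.array([0,148.]);fc=oc-60*nt+14.08*z;D=fc-5.8*z;C=oc+8.28*z
print("fillet",fc,"front",D+45*nr)
px=np.array([(148,352),(422,405),(187,78),(460,125),(127,465),(452,525),(520,185)])/7+o
def model(q):
    x,y,w,dep,pf=q; P=[]
    for s in(1,-1):P.append([D[0]+45*nr[0],s*55,(D+45*nr)[1]])
    Bk=C-dep*nr
    for s in(1,-1):P.append([Bk[0],s*55,Bk[1]])
    P+=[[pf,70,45],[pf,-70,45],[pf-150,-70,45]]
    P=np.array(P); c,s=np.cos(w),np.sin(w); ff=np.array([-c,-s]); yy=np.array([-s,c])
    return np.c_[np.array([x,y])+P[:,:1]*ff+P[:,1:2]*yy,P[:,2]]
r=least_squares(lambda q:(proj(KT,ET,model(q))-px).ravel(),[400,130,-.15,50,90])
q=r.x;print("cast",q.round(3),np.degrees(q[2]).round(2));print(r.fun.reshape(-1,2).round(2).tolist())
E
```

```text
orange [583.4 -84.   97. ] 93.1 yaw 14.25
blue [ 598.6 -143.    97. ] 93.0 yaw 13.08
yellow [ 610.2 -198.2   97. ] 93.6 yaw 13.87
green [ 627.6 -260.3   97. ] 92.7 yaw 10.0
rail [617.6 -36.9  85. ]
rail [ 676.5 -281.2   85. ]
rail [537.1 -57.2  85. ]
rail [ 596.9 -303.2   85. ]
fillet [ 22.56914271 102.23808811] front [ 63.13580489 108.8619978 ]
cast [ 6.34209e+02  1.56105e+02 -1.78000e-01  4.83400e+01  1.01321e+02] -10.22
[[-0.07, 0.27], [-0.54, -0.41], [0.09, -0.03], [0.22, 0.11], [-0.55, 0.37], [0.28, 0.27], [0.59, -0.61]]
```

{"method": "servo_tool", "body": {"rows": [[0.4,0,0,0,0,0,5.4],[0.4,0,0,0,0,0,5.4],[0.4,-2.4,1.85,0,0,0,0],[0.4,-2.4,1.85,0,0,0,0],[0.4,-2.4,1.85,0,0,0,0],[0.4,-2.4,1.85,0,0,0,0],[0.4,-2.4,1.85,0,0,0,0],[0.4,-2.4,1.85,0,0,0,0],[0.4,-2.4,1.85,0,0,0,0],[0.4,-2.4,1.85,0,0,0,0],[0.4,-2.4,1.85,0,0,0,0]]}}

```text
clock: 1.2
position: [429.7, -354.9, 241.9]
ee_rot: [-0.119, 0.993, 0.0, -0.0]
contact_force: [-0.0, -0.1, 0.3]
gripper_width: 34.5
```

{"method": "servo_tool", "body": {"rows": [[0.4,-2.4,1.85,0,0,0,0],[0.4,-2.4,1.85,0,0,0,0],[0.4,-2.4,1.85,0,0,0,0],[0.4,-2.4,1.85,0,0,0,0],[0.4,-2.4,1.85,0,0,0,0],[0.4,-2.4,1.85,0,0,0,0],[0.4,-2.4,1.85,0,0,0,0],[0.4,-2.4,1.85,0,0,0,0],[0.4,-2.4,1.85,0,0,0,0],[0.4,0,0,0,0,0,0]]}}

```text
clock: 2.2
position: [601.5, -140.8, 241.2]
ee_rot: [-0.121, 0.993, 0.0, -0.0]
contact_force: [-1.0, -0.1, 0.4]
gripper_width: 34.2
```

```bash
cat >> h.py <<'E'
def rel(Tr,p,q,pt): # move from measured pose (p,q) to target R,p in tool axes (cm), rotvec deg
    R0=R.from_quat(q).as_matrix()
    return (R0.T@(np.array(pt)-p)/10).round(2), np.degrees(R.from_matrix(R0.T@Tr).as_rotvec()).round(2)
FL=np.diag([-1,1,-1.])
E
python3 - <<'E'
from bench import *
from h import *
d=get_image("wrist"); cv2.imwrite("pics/w1.png",cv2.cvtColor(d["image"],cv2.COLOR_RGB2BGR))
np.savez("w1.npz",K=d["mtx"],E=d["extrinsics"])
s=read_state();print(s["clock"],s["position"],s["gripper_width"],s["joints"].round(2),s["contact_force"])
Rr=R.from_euler('z',13.6,degrees=True).as_matrix()@FL
print(rel(Rr,s["position"],s["ee_rot"],[598.6,-143,236]))
E=d["extrinsics"];print(E.round(3).tolist(),d["mtx"][0,0])
E
```

```text
2.25 [ 600.43573675 -141.91019067  241.27665058] 34.22982148421008 [ 0.03  0.37 -0.01 -0.   -1.19 -1.36] [-0.83216623 -1.39505992  0.68713778]
(array([ 0.2 , -0.06,  0.53]), array([ 0.03, -0.09,  0.19]))
[[-0.24, -0.92, -0.31, 521.754], [0.971, -0.228, -0.076, -159.574], [-0.0, -0.319, 0.948, 372.614], [0.0, 0.0, 0.0, 1.0]] 281.0888141093232
```

View pics/w1.png

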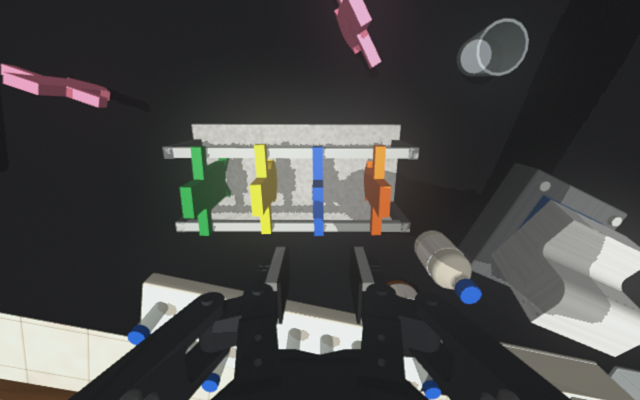

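The wrist picture shows the leaves upright: green (200,190), yellow (262,190), blue (318,190) and orange (380,190). The casting is at (560,240). I'll measure the ends of the blue and orange shoulder bars and their tabs with colour masks.

Run:
```python
from h import *
im=cv2.imread("pics/w1.png");w=np.load("w1.npz");K,E=w["K"],w["E"]
hsv=cv2.cvtColor(im,cv2.COLOR_BGR2HSV)
ca,sa=np.cos(np.radians(13.6)),np.sin(np.radians(13.6));X=np.array([ca,sa,0]);Y=np.array([-sa,ca,0])
for n,lo,hi,c in [("blue",105,125,(300,340)),("orange",8,20,(355,400)),("yellow",26,34,(240,285)),("green",50,75,(170,225))]:
    m=cv2.inRange(hsv,(lo,110,50),(hi,255,255)); m[:,:c[0]]=0;m[:,c[1]:]=0;m[:130]=0;m[250:]=0
    ys=np.where(m.any(1))[0];t,b=ys[0],ys[-1]+1
    for (r,z) in((t,85),(b,97)):
        rr=range(r,r+6) if z==85 else range(r-7,r-1)
        cs=np.median([np.where(m[k])[0].mean()+.5 for k in rr])
        P=atz(K,E,(cs,r),z); print(n,(round(cs,1),r),P.round(1),"rackxy",round(P@X,1),round(P@Y,1), end=' | ')
    print([(np.where(m[k])[0].min(),np.where(m[k])[0].max()) for k in range(t,b,6)])
# rails
g=im[:,:,1]
for u in (215,290,345):print(u,[ (r,int(g[r,u])) for r in range(118,242) if abs(int(g[r,u])-int(g[r-1,u]))>35])
for q in [(418,153),(164,153),(177,227),(409,227)]: P=atz(K,E,q,85);print(P.round(1),round(P@X,1),round(P@Y,1))
```

```text
blue (np.float64(318.0), np.int64(147)) [ 557.7 -152.    85. ] rackxy 506.4 -278.8 | blue (np.float64(319.0), np.int64(236)) [ 648.  -128.6   97. ] rackxy 599.6 -277.4 | Traceback (most recent call last):
  File "<stdin>", line 12, in <module>
    return umr_minimum(a, axis, None, out, keepdims, initial, where)
ValueError: zero-size array to reduction operation minimum which has no identity
```

{"method": "servo_tool", "body": {"rows": [[0.4,-0.05,0.05,3,0,0,0],[0.4,0,0,3,0,0,0.2],[0.4,0,0,3,0,0,0],[0.4,0,0,3,0,0,0],[0.4,0,0,1.4,0,0,0],[0.4,0,0,0,0,0,0],[0.4,0,0,0,0,0,0]]}}

```text
clock: 2.95
position: [600.9, -143.3, 109.4]
ee_rot: [-0.117, 0.993, -0.0, 0.001]
contact_force: [-0.5, -0.0, 1.4]
gripper_width: 33.9
```

{"method": "servo_tool", "body": {"rows": [[0,0,0,0,0,0,0],[0,0,0,0,0,0,0],[0,0,0,0,0,0,0],[0,0,0,0,0,0,0],[0,0,0,0,0,0,0],[0,0,0,0,0,0,0]]}}

```text
clock: 3.55
position: [601.4, -142.8, 110.2]
ee_rot: [-0.117, 0.993, -0.0, 0.002]
contact_force: [0.2, 0.3, 6.3]
gripper_width: 8.8
```

{"method": "servo_tool", "body": {"rows": [[0,0,0,-1,0,0,0],[0,0,0,-2.5,0,0,0],[0,0,0,-3,0,0,0],[0,0,0,-3,0,0,0],[0,0,0,-3,0,0,0],[0,0,0,-3,0,0,0],[0,0,0,0,0,0,0]]}}

```text
clock: 4.25
position: [602.3, -143.1, 269.1]
ee_rot: [-0.117, 0.993, -0.001, 0.005]
contact_force: [0.2, -0.3, 0.4]
gripper_width: 9.1
```

```bash
cat >> h.py <<'E'
def plan(s,Tr,pt,n):
    R0=R.from_quat(s["ee_rot"]);p=s["position"];rv=(R0.inv()*R.from_matrix(Tr)).as_rotvec()
    for i in range(n):
        Ri=R0*R.from_rotvec(rv*i/n)
        print(np.r_[Ri.inv().apply((np.array(pt)-p)/n)/10,np.degrees(rv)/n].round(2).tolist())
E
python3 - <<'E'
from bench import *
from h import *
s=read_state();Rt=Rc(np.radians(-10.2));c=np.array([634.2,156.1,148])
print(s["position"],s["contact_force"],s["gripper_width"])
plan(s,Rt@FL,c+140*Rt[:,2],12)
E
```

```text
[ 602.27583121 -143.12957678  269.09016462] [ 0.20706591 -0.29997123  0.42334691] 9.064948715283133
[-0.31, 2.6, -0.01, 0.51, -2.42, 1.93]
[-0.22, 2.61, -0.02, 0.51, -2.42, 1.93]
[-0.13, 2.61, -0.04, 0.51, -2.42, 1.93]
[-0.05, 2.61, -0.06, 0.51, -2.42, 1.93]
[0.04, 2.61, -0.08, 0.51, -2.42, 1.93]
[0.12, 2.61, -0.1, 0.51, -2.42, 1.93]
[0.21, 2.6, -0.13, 0.51, -2.42, 1.93]
[0.29, 2.59, -0.17, 0.51, -2.42, 1.93]
[0.37, 2.58, -0.21, 0.51, -2.42, 1.93]
[0.44, 2.57, -0.25, 0.51, -2.42, 1.93]
[0.52, 2.55, -0.29, 0.51, -2.42, 1.93]
[0.59, 2.53, -0.33, 0.51, -2.42, 1.93]
```

{"method": "servo_tool", "body": {"rows": [[0,-0.31,2.6,0,0.5,-2.4,1.95],[0,-0.22,2.6,0,0.5,-2.4,1.95],[0,-0.13,2.6,0,0.5,-2.4,1.95],[0,-0.05,2.6,-0.05,0.5,-2.4,1.95],[0,0.04,2.6,-0.1,0.5,-2.4,1.95],[0,0.12,2.6,-0.1,0.5,-2.4,1.95],[0,0.2,2.6,-0.1,0.5,-2.4,1.95],[0,0.3,2.6,-0.2,0.5,-2.4,1.95],[0,0.37,2.6,-0.2,0.5,-2.4,1.95],[0,0.44,2.6,-0.25,0.5,-2.4,1.95],[0,0.5,2.55,-0.3,0.5,-2.4,1.95],[0,0.6,2.5,-0.3,0.5,-2.4,1.95]]}}

```text
clock: 5.45
position: [563.4, 169.8, 263.5]
ee_rot: [0.089, 0.963, -0.022, 0.252]
contact_force: [0.3, 0.1, -0.3]
gripper_width: 8.8
```

{"method": "servo_tool", "body": {"rows": [[0,0,0,0,0,0,0],[0,0,0,0,0,0,0],[0,0,0,0,0,0,0]]}}

```text
clock: 5.75
position: [564.3, 168.3, 263.8]
ee_rot: [0.089, 0.964, -0.022, 0.251]
contact_force: [0.3, -1.0, 0.4]
gripper_width: 8.8
```

Run:
```python
from bench import *
from h import *
d=get_image("wrist"); cv2.imwrite("pics/w2.png",cv2.cvtColor(d["image"],cv2.COLOR_RGB2BGR))
s=read_state();Rt=Rc(np.radians(-10.2));c=np.array([634.2,156.1,148])
np.savez("w2.npz",K=d["mtx"],E=d["extrinsics"],p=s["position"],q=s["ee_rot"])
print(s["clock"],s["position"],s["contact_force"],s["gripper_width"],s["joints"].round(2))
print(rel(Rt@FL,s["position"],s["ee_rot"],c+140*Rt[:,2]))
im=cv2.imread("pics/w2.png");cv2.imwrite("pics/w2c.png",cv2.resize(im[0:320,130:510],None,fx=2.1,fy=1.87,interpolation=cv2.INTER_CUBIC))
```

```text
5.8 [564.49698511 168.21213248 263.98920853] [0.28204282 0.32217953 0.98498321] 8.825262834178105 [ 0.69  0.13 -0.61  0.71 -0.61 -2.99]
(array([-0.32,  0.04, -0.42]), array([-0.05, -0.81, -0.33]))
```

View pics/w2c.png

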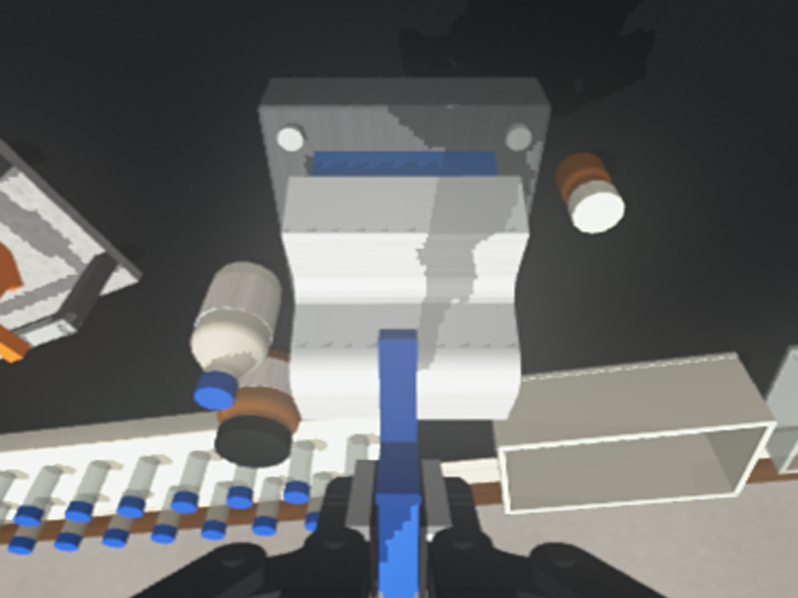

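The crop shows the casting squarely below: lower tread front edge (282,234)–(528,236), outer arc starting at row 347, upper back edge at row 419 and plinth front corners (260,107) and (550,107). The blue leaf is in the grip, with its front tip at (398,330). I'll fit the casting in this wrist view and check where the leaf points project.

```bash
cat >> h.py <<'E'
nt=np.array([-np.sin(np.pi/12),np.cos(np.pi/12)]);nr=np.array([np.cos(np.pi/12),np.sin(np.pi/12)]);zz=np.array([.5,.75**.5])
def cmodel(q,h=148.):
    x,y,w,dep,pf=q[:5]; oc=np.array([0,h]);C=oc+8.28*zz;D=C-60*nt
    F=D+45*nr;B=C-dep*nr;P=[[F[0],55,F[1]],[F[0],-55,F[1]],[B[0],55,B[1]],[B[0],-55,B[1]],[pf,70,45],[pf,-70,45]]
    A=C-20*nt # arc tangent on riser
    P+=[[A[0],55,A[1]],[A[0],-55,A[1]]]
    P=np.array(P);c,s=np.cos(w),np.sin(w)
    return np.c_[np.array([x,y])+P[:,:1]*[-c,-s]+P[:,1:2]*[-s,c],P[:,2]]
E
python3 - <<'E'
from h import *
w=np.load("w2.npz");K,E,p,q=[w[k] for k in "KEpq"]
px=np.array([(528,236),(282,234),(513,419),(296,419),(550,107),(260,107),(519,348),(296,347)])/[2.1,1.87]+[130,0]
for fr in (0,1):
    f=lambda a:(proj(K,E,cmodel(a,148+fr*a[5]))-px).ravel()
    r=least_squares(f,[634,156,-.178,48,101,0]);a=r.x;print(a.round(2),np.degrees(a[2]).round(2));print(r.fun.reshape(-1,2).round(1).tolist())
Rt=R.from_quat(q).as_matrix()@FL
for x in(-2,0,2):
  for nm,P in [("blade tip",(-15-x*0,5,-15)),("bar end low",(-47,-5,55)),("bar end low",(-47,5,55)),("bar end top",(-47,5,67)),("tab top",(-15,5,97))]:
    P=np.array(P)+[x,0,0]; print(x,nm,((proj(K,E,p+Rt@(P-[0,0,80]))[0]-[130,0])*[2.1,1.87]).round(1),end=' ')
  print()
print(Rt.T@(E[:3,3]-p))
E
```

```text
[ 6.3627e+02  1.6020e+02 -1.8000e-01  4.5480e+01  9.9170e+01  0.0000e+00] -10.42
[[1.1, -0.9], [0.0, 0.3], [-2.4, -1.0], [2.7, -1.0], [2.0, 0.3], [-1.5, 0.4], [0.5, 0.9], [-2.4, 1.5]]
[ 6.3608e+02  1.6024e+02 -1.8000e-01  4.5320e+01  9.8970e+01  2.7000e-01] -10.43
[[1.1, -0.9], [-0.0, 0.2], [-2.4, -1.0], [2.6, -0.9], [2.0, 0.3], [-1.5, 0.4], [0.6, 0.9], [-2.5, 1.5]]
-2 blade tip [407.3 357.8] -2 bar end low [375.  320.8] -2 bar end low [412.1 320.9] -2 bar end top [413.2 330. ] -2 tab top [415.1 485.1] 
0 blade tip [407.3 362.1] 0 bar end low [375.1 327.3] 0 bar end low [412.  327.3] 0 bar end top [413.1 336.9] 0 tab top [415.  492.2] 
2 blade tip [407.2 366.4] 2 bar end low [375.1 333.7] 2 bar end low [412.  333.8] 2 bar end top [413.1 343.8] 2 tab top [414.9 499.3] 
[-82.83255648   1.06184925 131.33111335]
```

```bash
cat > go.py <<'E'
import sys
from bench import *
from h import *
# usage: go.py edge|fillet  height  leafx  Lz
CR={"edge":np.array([635.5,158.5,148.])}
Rt=Rc(np.radians(-10.3)); CR["fillet"]=CR["edge"]-Rt[:,2]*0+np.r_[-22.57*Rt[:2,0]/np.linalg.norm(Rt[:2,0]),-45.77]
if __name__=="__main__":
    k,h,lx,Lz=sys.argv[1],*map(float,sys.argv[2:5]); s=read_state()
    t=CR[k]+(h+Lz)*Rt[:,2]-lx*Rt[:,0]
    print(s["clock"],s["position"].round(1),"F tool",(R.from_quat(s["ee_rot"]).inv().apply(s["contact_force"])).round(2),"M",(R.from_quat(s["ee_rot"]).inv().apply(s["wrist_torque"])).round(2),"J",s["joints"].round(2))
    print("leaf origin rel crown, casting axes",(Rt.T@(s["position"]-Rt[:,2]*Lz+lx*Rt[:,0]-CR[k])).round(2))
    print(rel(Rt@FL,s["position"],s["ee_rot"],t))
E
python3 go.py edge 15 0.7 80
```

```text
5.8 [564.5 168.2 264. ] F tool [-0.67  0.37 -0.75] M [0.01 1.07 0.04] J [ 0.69  0.13 -0.61  0.71 -0.61 -2.99]
leaf origin rel crown, casting axes [-3.31 -3.14 56.25]
(array([-0.39,  0.32,  4.12]), array([-0.  , -0.81, -0.24]))
```

{"method": "servo_tool", "body": {"rows": [[0,-0.2,0.15,0.7,0,-0.4,-0.1],[0,-0.2,0.15,0.7,0,-0.4,-0.1],[0,0,0,0.9,0,0,0],[0,0,0,0.9,0,0,0],[0,0,0,0.9,0,0,0],[0,0,0,0,0,0,0],[0,0,0,0,0,0,0],[0,0,0,0,0,0,0]]}}

```text
clock: 6.6
position: [588.5, 167.5, 230.7]
ee_rot: [0.087, 0.962, -0.023, 0.258]
contact_force: [1.0, -0.2, 0.5]
gripper_width: 9.0
```

```bash
python3 go.py edge 0 0.7 80;python3 go.py edge 0 0.7 80|head -1
```

```text
6.6 [588.5 167.5 230.7] F tool [-1.12  0.01  0.02] M [-0.02  1.08  0.03] J [ 0.62  0.19 -0.66  0.86 -0.5  -3.1 ]
leaf origin rel crown, casting axes [ 0.62  0.45 15.52]
(array([ 0.06, -0.05,  1.55]), array([ 0.03,  0.03, -0.01]))
6.6 [588.5 167.5 230.7] F tool [-1.12  0.01  0.02] M [-0.02  1.08  0.03] J [ 0.62  0.19 -0.66  0.86 -0.5  -3.1 ]
```

Joint 6 is at its −3.1 limit, so I'll hang the blue leaf back and regrasp it with the tool half-turned about z.

{"method": "servo_tool", "body": {"rows": [[0,0,0,-1.5,0,0,0],[0,0,0,-2,0,0,0],[0,0,0,-2,0,0,0],[0,0,0,0,0,0,0]]}}

```text
clock: 7.0
position: [561.7, 174.0, 281.5]
ee_rot: [0.086, 0.961, -0.021, 0.26]
contact_force: [0.2, -0.0, 0.1]
gripper_width: 9.1
```

Run:
```python
from bench import *
from h import *
s=read_state();print(s["position"],s["joints"].round(3))
plan(s,R.from_euler('z',13.6,degrees=True).as_matrix()@FL,[601.4,-142.8,262],12)
```

```text
[561.65214544 173.95099517 281.46544669] [ 0.706  0.104 -0.6    0.71  -0.635 -2.988]
[-0.61, -2.54, 0.53, -0.5, 2.49, -1.94]
[-0.54, -2.56, 0.48, -0.5, 2.49, -1.94]
[-0.48, -2.59, 0.44, -0.5, 2.49, -1.94]
[-0.41, -2.6, 0.39, -0.5, 2.49, -1.94]
[-0.34, -2.62, 0.36, -0.5, 2.49, -1.94]
[-0.26, -2.63, 0.32, -0.5, 2.49, -1.94]
[-0.18, -2.64, 0.29, -0.5, 2.49, -1.94]
[-0.11, -2.65, 0.26, -0.5, 2.49, -1.94]
[-0.03, -2.66, 0.23, -0.5, 2.49, -1.94]
[0.05, -2.66, 0.21, -0.5, 2.49, -1.94]
[0.13, -2.66, 0.19, -0.5, 2.49, -1.94]
[0.22, -2.65, 0.17, -0.5, 2.49, -1.94]
```

{"method": "servo_tool", "body": {"rows": [[0,-0.6,-2.55,0.5,-0.5,2.5,-1.95],[0,-0.54,-2.55,0.5,-0.5,2.5,-1.95],[0,-0.5,-2.6,0.45,-0.5,2.5,-1.95],[0,-0.4,-2.6,0.4,-0.5,2.5,-1.95],[0,-0.35,-2.6,0.35,-0.5,2.5,-1.95],[0,-0.25,-2.65,0.3,-0.5,2.5,-1.95],[0,-0.2,-2.65,0.3,-0.5,2.5,-1.95],[0,-0.1,-2.65,0.25,-0.5,2.5,-1.95],[0,0,-2.65,0.25,-0.5,2.5,-1.95],[0,0.05,-2.65,0.2,-0.5,2.5,-1.95],[0,0.1,-2.65,0.2,-0.5,2.5,-1.95],[0,0.2,-2.65,0.2,-0.5,2.5,-1.95]]}}

```text
clock: 8.2
position: [601.2, -146.0, 258.4]
ee_rot: [-0.118, 0.993, -0.002, -0.005]
contact_force: [0.1, -0.1, -0.4]
gripper_width: 9.0
```

{"method": "servo_tool", "body": {"rows": [[0,0,0,0,0,0,0],[0,0,0,0,0,0,0],[0,0,0,0,0,0,0]]}}

```text
clock: 8.5
position: [600.7, -144.0, 258.9]
ee_rot: [-0.118, 0.993, -0.002, -0.004]
contact_force: [0.4, 0.3, -0.7]
gripper_width: 8.6
```

```bash
cat > rk.py <<'E'
import sys
from bench import *
from h import *
# rk.py x y z flip(0/1) yaw
x,y,z,f,yaw=map(float,sys.argv[1:6]); s=read_state()
F=FL if f==0 else np.diag([1,-1,-1.])
print(s["clock"],s["position"].round(1),s["contact_force"].round(1),s["gripper_width"].round(1),"J",s["joints"].round(2))
print(rel(R.from_euler('z',yaw,degrees=True).as_matrix()@F,s["position"],s["ee_rot"],[x,y,z]))
E
python3 rk.py 601.4 -142.8 130 0 13.5
```

```text
Traceback (most recent call last):
  File "rk.py", line 7, in <module>
    print(s["clock"],s["position"].round(1),s["contact_force"].round(1),s["gripper_width"].round(1),"J",s["joints"].round(2))
                                                                        ^^^^^^^^^^^^^^^^^^^^^^^^
AttributeError: 'float' object has no attribute 'round'
```

```bash
sed -i 's/s\["gripper_width"\].round(1)/round(s["gripper_width"],1)/' rk.py; python3 rk.py 601.4 -142.8 130 0 13.5
```

```text
8.5 [ 600.7 -144.   258.9] [ 0.4  0.3 -0.7] 8.6 J [ 0.03  0.37  0.02  0.   -1.23 -1.36]
(array([-0.21,  0.14, 12.89]), array([-0.17, -0.5 ,  0.1 ]))
```

{"method": "servo_tool", "body": {"rows": [[0,-0.1,0.12,3,-0.2,-0.5,0.1],[0,0,0,3,0,0,0],[0,0,0,3,0,0,0],[0,0,0,3,0,0,0],[0,0,0,1.5,0,0,0],[0,0,0,0.6,0,0,0],[0,0,0,0.4,0,0,0],[0,0,0,0,0,0,0],[0,0,0,0,0,0,0]]}}

```text
clock: 9.4
position: [602.3, -142.9, 115.6]
ee_rot: [-0.118, 0.993, 0.0, 0.001]
contact_force: [-0.8, 0.4, 0.0]
gripper_width: 9.0
```

```bash
python3 rk.py 601.4 -142.8 110.2 0 13.5
```

```text
9.4 [ 602.3 -142.9  115.6] [-0.8  0.4  0. ] 9.0 J [ 0.03  0.49 -0.17 -0.   -0.91 -1.36]
(array([0.08, 0.03, 0.54]), array([-0.01,  0.16,  0.03]))
```

{"method": "servo_tool", "body": {"rows": [[0,0.05,0,0.3,0,0.1,0],[0,0,0,0.25,0,0,0],[0,0,0,0,0,0,0],[0.4,0,0,0,0,0,0],[0.4,0,0,0,0,0,0],[0.4,0,0,0,0,0,0],[0.4,0,0,0,0,0,0]]}}

```text
clock: 10.1
position: [600.9, -143.2, 108.5]
ee_rot: [-0.118, 0.993, 0.0, -0.001]
contact_force: [0.2, 0.0, -0.6]
gripper_width: 34.2
```

{"method": "servo_tool", "body": {"rows": [[0.4,0,0,-2,0,0,0],[0.4,0,0,-3,0,0,-3],[0.4,0,0,-1,0,0,-8.5],[0.4,0,0,0,0,0,-8.5],[0.4,0,0,0,0,0,-8.5],[0.4,0,0,0,0,0,-8.5],[0.4,0,0,0,0,0,-8.5],[0.4,0,0,0,0,0,-8.5],[0.4,0,0,0,0,0,-8.5],[0.4,0,0,0,0,0,-8.5],[0.4,0,0,0,0,0,-8.5],[0.4,0,0,0,0,0,-8.5]]}}

```text
clock: 11.3
position: [601.1, -143.1, 168.5]
ee_rot: [0.776, -0.63, -0.001, 0.0]
contact_force: [-0.1, -0.2, -0.1]
gripper_width: 34.3
```

{"method": "servo_tool", "body": {"rows": [[0.4,0,0,0,0,0,-8.5],[0.4,0,0,0,0,0,-8.5],[0.4,0,0,0,0,0,-8.5],[0.4,0,0,0,0,0,-8.5],[0.4,0,0,0,0,0,-8.5],[0.4,0,0,0,0,0,-8.5],[0.4,0,0,0,0,0,-8.5],[0.4,0,0,0,0,0,-8.5],[0.4,0,0,0,0,0,-8.5],[0.4,0,0,0,0,0,-8.5],[0.4,0,0,0,0,0,-7],[0.4,0,0,0,0,0,0]]}}

```text
clock: 12.5
position: [601.1, -143.1, 168.6]
ee_rot: [0.993, 0.117, -0.001, -0.0]
contact_force: [0.3, 0.5, 0.2]
gripper_width: 34.2
```

```bash
python3 rk.py 602 -142.8 110 1 13.5
python3 - <<'E'
from bench import *
import cv2,numpy as np
d=get_image("wrist"); im=cv2.cvtColor(d["image"],cv2.COLOR_RGB2BGR);cv2.imwrite("pics/w3.png",im)
np.savez("w3.npz",K=d["mtx"],E=d["extrinsics"])
E
```

```text
12.5 [ 601.1 -143.1  168.6] [0.3 0.5 0.2] 34.2 J [ 0.03  0.43 -0.11 -0.   -1.03  1.78]
(array([ 0.11, -0.01,  5.86]), array([-0.04,  0.09, -0.01]))
```

View pics/w3.png

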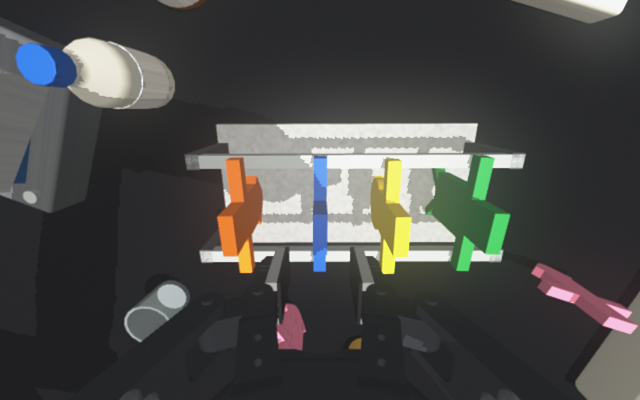

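The leaf hangs properly again, with its blue bar spanning the rails from (320,157) to (320,271). The half-turn is done and joint 6 is at 1.78. Descend and grasp.

{"method": "servo_tool", "body": {"rows": [[0.4,0,0,2.5,0,0.1,0],[0.4,0,0,2.5,0,0,0],[0.4,0,0,0.9,0,0,0],[0.4,0,0,0,0,0,0],[0.4,0,0,0,0,0,0],[0,0,0,0,0,0,0],[0,0,0,0,0,0,0],[0,0,0,0,0,0,0],[0,0,0,0,0,0,0],[0,0,0,0,0,0,0],[0,0,0,0,0,0,0]]}}

```text
clock: 13.65
position: [602.0, -143.2, 111.2]
ee_rot: [0.993, 0.118, 0.001, 0.0]
contact_force: [0.3, 0.5, 6.3]
gripper_width: 8.8
```

```bash
python3 rk.py 602 -142.8 110 1 13.5
python3 - <<'E'
from h import *
w=np.load("w3.npz");K,E=w["K"],w["E"];im=cv2.imread("pics/w3.png");hsv=cv2.cvtColor(im,cv2.COLOR_BGR2HSV)
ca,sa=np.cos(np.radians(13.6)),np.sin(np.radians(13.6));X=np.array([ca,sa,0]);Y=np.array([-sa,ca,0])
for n,lo,hi,c in [("blue",105,125,(300,340)),("orange",5,20,(210,270))]:
    m=cv2.inRange(hsv,(lo,100,40),(hi,255,255)); m[:,:c[0]]=0;m[:,c[1]:]=0;m[:140]=0;m[280:]=0
    ys=np.where(m.sum(1)>3*255)[0];t,b=ys[0],ys[-1]+1
    for r,z,k in((t,85,t+3),(b,97,b-4)):
        cs=np.where(m[k])[0].mean()+.5;P=atz(K,E,(cs,r),z);print(n,cs,r,P.round(1),(P@X).round(1),(P@Y).round(1))
E
```

```text
13.65 [ 602.  -143.2  111.2] [0.3 0.5 6.3] 8.8 J [ 0.03  0.49 -0.18 -0.   -0.9   1.78]
(array([ 0.01, -0.04,  0.12]), array([ 0.03, -0.17,  0.03]))
blue 320.5 157 [ 647.  -132.3   85. ] 597.7 -280.8
blue 319.5 272 [ 555.7 -153.5   97. ] 504.0 -279.9
orange 234.5 158 [630.9 -68.5  85. ] 597.1 -214.9
orange 247.5 274 [539.8 -95.6  97. ] 502.2 -219.9
```

{"method": "servo_tool", "body": {"rows": [[0,0,0,-1,0,0,0],[0,0,0,-2.5,0,0,0],[0,0,0,-3,0,0,0],[0,0,0,-3,0,0,0],[0,0,0,-3,0,0,0],[0,0,0,-3,0,0,0],[0,0,0,0,0,0,0]]}}

```text
clock: 14.35
position: [602.9, -143.6, 270.2]
ee_rot: [0.993, 0.118, 0.005, 0.001]
contact_force: [1.1, -0.5, 0.3]
gripper_width: 9.2
```

```bash
sed -i 's/^from h import \*/from h import *\nFL=np.diag([1,-1,-1.])/' go.py
python3 - <<'E'
from bench import *
from h import *
from go import CR,Rt,FL
s=read_state()
print(s["position"],s["contact_force"])
plan(s,Rt@FL,CR["edge"]+130*Rt[:,2],12)
E
```

```text
[ 602.90139647 -143.63840765  270.23354562] [ 1.10791847 -0.53131969  0.26314102]
[0.36, -2.6, 0.08, -0.52, 2.42, 1.94]
[0.27, -2.61, 0.07, -0.52, 2.42, 1.94]
[0.17, -2.62, 0.05, -0.52, 2.42, 1.94]
[0.08, -2.63, 0.03, -0.52, 2.42, 1.94]
[-0.01, -2.63, 0.01, -0.52, 2.42, 1.94]
[-0.1, -2.63, -0.01, -0.52, 2.42, 1.94]
[-0.18, -2.62, -0.04, -0.52, 2.42, 1.94]
[-0.27, -2.61, -0.08, -0.52, 2.42, 1.94]
[-0.35, -2.6, -0.11, -0.52, 2.42, 1.94]
[-0.44, -2.59, -0.15, -0.52, 2.42, 1.94]
[-0.52, -2.57, -0.2, -0.52, 2.42, 1.94]
[-0.59, -2.55, -0.24, -0.52, 2.42, 1.94]
```

{"method": "servo_tool", "body": {"rows": [[0,0.35,-2.6,0,-0.52,2.45,1.95],[0,0.27,-2.6,0,-0.52,2.45,1.95],[0,0.17,-2.6,0,-0.52,2.45,1.95],[0,0.08,-2.65,0,-0.52,2.45,1.95],[0,0,-2.65,0,-0.52,2.45,1.95],[0,-0.1,-2.65,0,-0.52,2.45,1.95],[0,-0.2,-2.6,-0.05,-0.52,2.45,1.95],[0,-0.27,-2.6,-0.1,-0.52,2.45,1.95],[0,-0.35,-2.6,-0.1,-0.52,2.45,1.95],[0,-0.45,-2.6,-0.15,-0.52,2.45,1.95],[0,-0.5,-2.55,-0.2,-0.52,2.45,1.95],[0,-0.6,-2.55,-0.25,-0.52,2.45,1.95]]}}

```text
clock: 15.55
position: [568.5, 171.2, 257.4]
ee_rot: [0.962, -0.089, 0.257, 0.023]
contact_force: [1.2, -1.2, -0.0]
gripper_width: 9.1
```

{"method": "servo_tool", "body": {"rows": [[0,0,0,0,0,0,0],[0,0,0,0,0,0,0],[0,0,0,0,0,0,0]]}}

```text
clock: 15.85
position: [569.6, 169.8, 257.9]
ee_rot: [0.962, -0.088, 0.256, 0.023]
contact_force: [0.0, 0.0, 0.4]
gripper_width: 9.5
```

```bash
python3 go.py edge 8 0.4 81
```

```text
15.85 [569.6 169.8 257.9] F tool [ 0.2  -0.01 -0.32] M [ 0.   -1.06  0.01] J [ 0.68  0.14 -0.63  0.75 -0.58  0.12]
leaf origin rel crown, casting axes [-2.57 -0.63 47.65]
(array([ 0.27, -0.07,  3.96]), array([ 0.07,  0.19, -0.19]))
```

{"method": "servo_tool", "body": {"rows": [[0,0.15,0,0.8,0,0.2,-0.2],[0,0.12,0,0.8,0,0,0],[0,0,0,0.8,0,0,0],[0,0,0,0.8,0,0,0],[0,0,0,0.7,0,0,0],[0,0,0,0,0,0,0],[0,0,0,0,0,0,0]]}}

```text
clock: 16.55
position: [591.2, 166.2, 225.4]
ee_rot: [0.962, -0.086, 0.258, 0.024]
contact_force: [0.0, -0.0, -0.2]
gripper_width: 8.6
```

```bash
python3 go.py edge 2 0.4 81
```

```text
16.55 [591.2 166.2 225.4] F tool [-0.06  0.02  0.15] M [-0.03 -1.11  0.01] J [ 0.61  0.2  -0.67  0.88 -0.48  0.03]
leaf origin rel crown, casting axes [ 0.15 -0.37  8.48]
(array([-0.02, -0.04,  0.65]), array([ 0.08, -0.03,  0.05]))
```

{"method": "servo_tool", "body": {"rows": [[0,0,0,0.15,0,0,0],[0,0,0,0.15,0,0,0],[0,0,0,0.15,0,0,0],[0,0,0,0.15,0,0,0],[0,0,0,0,0,0,0]]}}

```text
clock: 17.05
position: [594.0, 165.8, 220.3]
ee_rot: [0.962, -0.086, 0.258, 0.024]
contact_force: [0.1, 0.8, -0.2]
gripper_width: 9.0
```

```bash
python3 go.py edge 0 0.4 81
```

```text
17.05 [594.  165.8 220.3] F tool [-0.11 -0.8   0.13] M [-0.04 -1.11  0.  ] J [ 0.6   0.21 -0.67  0.9  -0.47  0.01]
leaf origin rel crown, casting axes [ 0.05 -0.19  2.67]
(array([-0.01, -0.02,  0.27]), array([ 0.06, -0.04,  0.07]))
```

{"method": "servo_tool", "body": {"rows": [[0,0,0,0.1,0,0,0],[0,0,0,0.1,0,0,0],[0,0,0,0,0,0,0]]}}

```text
clock: 17.35
position: [595.0, 165.6, 218.6]
ee_rot: [0.962, -0.086, 0.258, 0.024]
contact_force: [0.6, -0.4, -0.2]
gripper_width: 9.1
```

```bash
python3 go.py edge 0 0.4 81
```

```text
17.35 [595.  165.6 218.6] F tool [0.46 0.26 0.49] M [-0.   -1.13 -0.02] J [ 0.6   0.21 -0.67  0.91 -0.46  0.01]
leaf origin rel crown, casting axes [ 0.11 -0.21  0.68]
(array([-0.01, -0.02,  0.07]), array([ 0.06, -0.04,  0.06]))
```

{"method": "servo_tool", "body": {"rows": [[0,0,0,0.08,0,0,0],[0,0,0,0.08,0,0,0],[0,0,0,0,0,0,0]]}}

```text
clock: 17.65
position: [595.8, 165.7, 217.7]
ee_rot: [0.962, -0.086, 0.258, 0.024]
contact_force: [-1.8, 0.9, 1.6]
gripper_width: 8.9
```

```bash
python3 go.py edge 0 0.4 81
```

```text
17.65 [595.8 165.7 217.7] F tool [-0.83 -0.55 -2.32] M [-0.04 -1.38 -0.06] J [ 0.6   0.21 -0.68  0.92 -0.46  0.  ]
leaf origin rel crown, casting axes [ 0.34 -0.02 -0.45]
(array([-0.03, -0.  , -0.04]), array([ 0.02, -0.08,  0.06]))
```

{"method": "servo_tool", "body": {"rows": [[0,-0.03,0,0.08,0,0,0],[0,0,0,0.05,0,0,0],[0,0,0,0,0,0,0]]}}

```text
clock: 17.95
position: [596.0, 165.7, 217.7]
ee_rot: [0.962, -0.086, 0.259, 0.023]
contact_force: [-9.0, 0.2, 8.1]
gripper_width: 8.9
```

```bash
python3 go.py edge 0 0.4 81
```

```text
17.95 [596.  165.7 217.7] F tool [ -3.64   1.4  -11.43] M [-0.45 -2.38 -0.01] J [ 0.6   0.21 -0.68  0.92 -0.46 -0.  ]
leaf origin rel crown, casting axes [ 0.52  0.03 -0.54]
(array([-0.05,  0.  , -0.05]), array([-0.01, -0.17,  0.06]))
```

{"method": "servo_tool", "body": {"rows": [[0,-0.05,0,0,0,0,0],[0,-0.03,-0.02,0,0,0,0],[0,0,0,0,0,0,0]]}}

```text
clock: 18.25
position: [595.9, 165.8, 217.7]
ee_rot: [0.962, -0.086, 0.26, 0.024]
contact_force: [-6.7, -1.7, 7.8]
gripper_width: 8.8
```

```bash
python3 go.py edge 0 0.4 81
```

```text
18.25 [595.9 165.8 217.7] F tool [-1.53  2.86 -9.97] M [-0.55 -1.62 -0.07] J [ 0.6   0.21 -0.68  0.93 -0.46 -0.01]
leaf origin rel crown, casting axes [ 0.33  0.13 -0.5 ]
(array([-0.03,  0.01, -0.05]), array([ 0.02, -0.21,  0.04]))
```

{"method": "servo_tool", "body": {"rows": [[0,-0.05,0.05,0,0,0,0],[0,0,0,0,0,0,0],[0,0,0,0,0,0,0]]}}

```text
clock: 18.55
position: [595.6, 165.8, 217.6]
ee_rot: [0.962, -0.086, 0.26, 0.023]
contact_force: [-5.5, 0.9, 6.9]
gripper_width: 8.7
```

```bash
python3 go.py edge 0 0.4 81
python3 - <<'E'
from bench import *
import cv2
d=get_image("wrist");im=cv2.cvtColor(d["image"],cv2.COLOR_RGB2BGR)
e=get_image("scene");jm=cv2.cvtColor(e["image"],cv2.COLOR_RGB2BGR)
a=cv2.resize(im[20:300,160:480],(457,400));b=cv2.resize(jm[170:290,360:460],(333,400),interpolation=cv2.INTER_CUBIC)
cv2.imwrite("pics/fit1.png",cv2.hconcat([a,b]))
E
```

```text
18.55 [595.6 165.8 217.6] F tool [-1.38  0.12 -8.75] M [-0.36 -1.3   0.  ] J [ 0.59  0.21 -0.68  0.93 -0.45 -0.01]
leaf origin rel crown, casting axes [ 0.08  0.01 -0.5 ]
(array([-0.01,  0.  , -0.05]), array([-0.03, -0.23,  0.04]))
```

View pics/fit1.png

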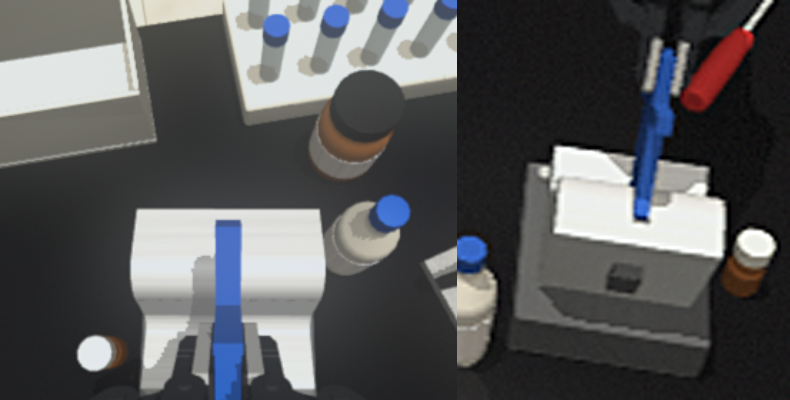

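The views show the blue leaf standing on the middle of the outer edge, square to it. It presses with about 9 N, with almost no lateral force or moment. Hold for 1.2 s.

{"method": "servo_tool", "body": {"rows": [[0,-0.02,0,0.02,0,0,0],[0,0,0,0,0,0,0],[0,0,0,0,0,0,0],[0,0,0,0,0,0,0],[0,0,0,0,0,0,0],[0,0,0,0,0,0,0],[0,0,0,0,0,0,0],[0,0,0,0,0,0,0],[0,0,0,0,0,0,0],[0,0,0,0,0,0,0],[0,0,0,0,0,0,0],[0,0,0,0,0,0,0]]}}

```text
clock: 19.85
position: [595.6, 165.7, 217.6]
ee_rot: [0.961, -0.086, 0.26, 0.023]
contact_force: [-5.6, -0.5, 7.3]
gripper_width: 9.0
```

```bash
python3 go.py edge 0 0.4 81
```

```text
19.85 [595.6 165.7 217.6] F tool [-1.01  1.47 -9.07] M [-0.46 -1.37 -0.04] J [ 0.59  0.21 -0.68  0.93 -0.45 -0.01]
leaf origin rel crown, casting axes [ 0.1  -0.01 -0.5 ]
(array([-0.01, -0.  , -0.05]), array([-0.03, -0.25,  0.03]))
```

{"method": "servo_tool", "body": {"rows": [[0,0,0,0,0,0,0],[0,0,0,-1,0,0,0],[0,0,0,-2,0,0,0],[0,0,0,-2,0,0,0],[0,0,0,0,0,0,0]]}}

```text
clock: 20.35
position: [570.8, 171.3, 261.2]
ee_rot: [0.962, -0.086, 0.26, 0.022]
contact_force: [-0.5, -0.2, -0.3]
gripper_width: 8.9
```

Run:
```python
from bench import *
from h import *
s=read_state();print(s["position"],s["joints"].round(3))
plan(s,R.from_euler('z',13.5,degrees=True).as_matrix()@np.diag([1,-1,-1.]),[602,-143.2,262],12)
```

```text
[570.78014488 171.28806271 261.21620352] [ 0.676  0.134 -0.629  0.764 -0.578  0.112]
[0.63, 2.53, 0.35, 0.51, -2.49, -1.93]
[0.56, 2.56, 0.3, 0.51, -2.49, -1.93]
[0.48, 2.58, 0.26, 0.51, -2.49, -1.93]
[0.41, 2.59, 0.21, 0.51, -2.49, -1.93]
[0.33, 2.61, 0.18, 0.51, -2.49, -1.93]
[0.25, 2.62, 0.14, 0.51, -2.49, -1.93]
[0.16, 2.63, 0.11, 0.51, -2.49, -1.93]
[0.08, 2.63, 0.08, 0.51, -2.49, -1.93]
[-0.01, 2.63, 0.05, 0.51, -2.49, -1.93]
[-0.09, 2.63, 0.03, 0.51, -2.49, -1.93]
[-0.18, 2.63, 0.02, 0.51, -2.49, -1.93]
[-0.27, 2.62, 0.0, 0.51, -2.49, -1.93]
```

{"method": "servo_tool", "body": {"rows": [[0,0.63,2.55,0.35,0.5,-2.5,-1.95],[0,0.55,2.55,0.3,0.5,-2.5,-1.95],[0,0.5,2.6,0.25,0.5,-2.5,-1.95],[0,0.4,2.6,0.2,0.5,-2.5,-1.95],[0,0.33,2.6,0.2,0.5,-2.5,-1.95],[0,0.25,2.6,0.15,0.5,-2.5,-1.95],[0,0.15,2.6,0.1,0.5,-2.5,-1.95],[0,0.1,2.6,0.1,0.5,-2.5,-1.95],[0,0,2.6,0.05,0.5,-2.5,-1.95],[0,-0.1,2.6,0,0.5,-2.5,-1.9],[0,-0.2,2.6,0,0.5,-2.5,-1.9],[0,-0.25,2.6,0,0.5,-2.5,-1.9]]}}

```text
clock: 21.55
position: [601.5, -145.0, 259.6]
ee_rot: [0.993, 0.117, -0.005, 0.003]
contact_force: [0.3, 0.4, -0.9]
gripper_width: 9.0
```

{"method": "servo_tool", "body": {"rows": [[0,0,0,0,0,0,0],[0,0,0,0,0,0,0],[0,0,0,0,0,0,0]]}}

```text
clock: 21.85
position: [601.2, -142.7, 260.1]
ee_rot: [0.993, 0.117, -0.004, 0.003]
contact_force: [0.1, 0.1, 0.0]
gripper_width: 8.6
```

```bash
python3 rk.py 602 -143.2 130 1 13.5
```

```text
21.85 [ 601.2 -142.7  260.1] [0.1 0.1 0. ] 8.6 J [ 0.03  0.36  0.02  0.01 -1.23  1.77]
(array([1.900e-01, 1.000e-02, 1.301e+01]), array([ 0.23,  0.51, -0.06]))
```

{"method": "servo_tool", "body": {"rows": [[0,0.08,0,3,0.2,0.5,0],[0,0,0,3,0,0,0],[0,0,0,3,0,0,0],[0,0,0,3,0,0,0],[0,0,0,1.5,0,0,0],[0,0,0,0.7,0,0,0],[0,0,0,0.4,0,0,0],[0,0,0,0,0,0,0],[0,0,0,0,0,0,0]]}}

```text
clock: 22.75
position: [602.9, -142.9, 116.1]
ee_rot: [0.993, 0.117, 0.002, 0.0]
contact_force: [0.2, 0.1, -0.1]
gripper_width: 9.1
```

```bash
python3 rk.py 602 -143.2 111 1 13.5
```

```text
22.75 [ 602.9 -142.9  116.1] [ 0.2  0.1 -0.1] 9.1 J [ 0.03  0.49 -0.17  0.   -0.91  1.78]
(array([-0.1 ,  0.01,  0.51]), array([ 0.07, -0.17, -0.02]))
```

{"method": "servo_tool", "body": {"rows": [[0,-0.05,0,0.3,0,-0.1,0],[0,0,0,0.22,0,0,0],[0,0,0,0,0,0,0],[0.4,0,0,0,0,0,0],[0.4,0,0,0,0,0,0],[0.4,0,0,0,0,0,0],[0.4,0,0,0,0,0,0]]}}

```text
clock: 23.45
position: [601.6, -143.2, 109.5]
ee_rot: [0.993, 0.117, -0.001, 0.0]
contact_force: [0.6, -0.6, -0.8]
gripper_width: 34.1
```

{"method": "servo_tool", "body": {"rows": [[0.4,0,0,-2,0,0,0],[0.4,0,0,-3,0,0,0],[0.4,0,-2,-1,0,0,0],[0.4,0,-2.2,0,0,0,0],[0.4,0,-2,0,0,0,0],[0.4,0,0,0,0,0,0],[0.4,0,0,0,0,0,0]]}}

```text
clock: 24.15
position: [587.4, -82.6, 169.7]
ee_rot: [0.993, 0.118, -0.0, 0.0]
contact_force: [0.2, 0.3, 0.1]
gripper_width: 34.3
```

Run:
```python
from bench import *
from h import *
d=get_image("wrist");s=read_state();K,E=d["mtx"],d["extrinsics"];im=cv2.cvtColor(d["image"],cv2.COLOR_RGB2BGR);cv2.imwrite("pics/w4.png",im)
print(s["position"],s["clock"],s["gripper_width"])
hsv=cv2.cvtColor(im,cv2.COLOR_BGR2HSV)
ca,sa=np.cos(np.radians(13.6)),np.sin(np.radians(13.6));X=np.array([ca,sa,0]);Y=np.array([-sa,ca,0])
print("tool",s["position"]@X,s["position"]@Y)
for n,lo,hi,c in [("orange",5,20,(290,350)),("blue",105,125,(370,450))]:
    m=cv2.inRange(hsv,(lo,100,40),(hi,255,255)); m[:,:c[0]]=0;m[:,c[1]:]=0;m[:140]=0;m[280:]=0
    ys=np.where(m.sum(1)>3*255)[0];t,b=ys[0],ys[-1]+1
    for r,z,k in((t,85,t+3),(b,97,b-4)):
        cs=np.where(m[k])[0].mean()+.5;P=atz(K,E,(cs,r),z);print(n,cs,r,P.round(1),(P@X).round(1),(P@Y).round(1))
```

```text
[587.50091767 -83.06067854 169.59861873] 24.2 34.40697350432827
tool 551.4969163158618 -218.87794745493363
orange nan 159 [nan nan nan] nan nan
orange 319.1 274 [539.5 -93.4  97. ] 502.4 -217.7
blue 404.0 158 [ 647.6 -134.7   85. ] 597.7 -283.2
blue 394.0 272 [ 556.  -153.9   97. ] 504.2 -280.4<stdin>:12: RuntimeWarning: Mean of empty slice.
  ret = ret.dtype.type(ret / rcount)
```

View pics/w4.png

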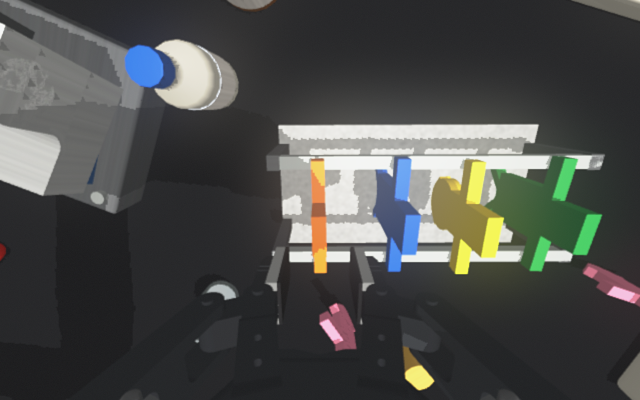

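The blue leaf hangs back in its place, with its bar from (404,158) to (394,272). The orange leaf is centred between the jaws, from (318,159) to (320,274). Grasp orange.

{"method": "servo_tool", "body": {"rows": [[0.4,0,0,2.5,0,0,0],[0.4,0,0,2.5,0,0,0],[0.4,0,0,0.95,0,0,0],[0.4,0,0,0,0,0,0],[0.4,0,0,0,0,0,0],[0,0,0,0,0,0,0],[0,0,0,0,0,0,0],[0,0,0,0,0,0,0],[0,0,0,0,0,0,0],[0,0,0,0,0,0,0],[0,0,0,0,0,0,0]]}}

```text
clock: 25.3
position: [588.2, -82.9, 111.5]
ee_rot: [0.993, 0.117, 0.001, 0.001]
contact_force: [-1.5, -1.3, 4.9]
gripper_width: 9.0
```

```bash
python3 rk.py 587.5 -83 110 1 13.5
```

```text
25.3 [588.2 -82.9 111.5] [-1.5 -1.3  4.9] 9.0 J [ 0.13  0.45 -0.24  0.   -0.87  1.67]
(array([-0.07, -0.  ,  0.15]), array([ 0.08, -0.08, -0.01]))
```

{"method": "servo_tool", "body": {"rows": [[0,0,0,-1,0,0,0],[0,0,0,-2.5,0,0,0],[0,0,0,-3,0,0,0],[0,0,0,-3,0,0,0],[0,0,0,-3,0,0,0],[0,0,0,-3,0,0,0],[0,0,0,0,0,0,0]]}}

```text
clock: 26.0
position: [589.3, -82.8, 270.4]
ee_rot: [0.993, 0.117, 0.004, 0.001]
contact_force: [-0.0, -0.4, -0.1]
gripper_width: 9.0
```

Run:
```python
from bench import *
from h import *
from go import CR,Rt,FL
s=read_state()
print(s["position"],s["contact_force"],CR["fillet"])
plan(s,Rt@FL,CR["fillet"]+160*Rt[:,2],11)
```

```text
[589.26297724 -82.83340299 270.37404131] [-0.01490761 -0.39978121 -0.07716999] [613.29371469 162.535566   102.23      ]
[0.07, -2.41, 0.26, -0.56, 2.64, 2.11]
[-0.04, -2.42, 0.24, -0.56, 2.64, 2.11]
[-0.14, -2.41, 0.21, -0.56, 2.64, 2.11]
[-0.23, -2.41, 0.18, -0.56, 2.64, 2.11]
[-0.33, -2.4, 0.14, -0.56, 2.64, 2.11]
[-0.42, -2.39, 0.1, -0.56, 2.64, 2.11]
[-0.51, -2.37, 0.06, -0.56, 2.64, 2.11]
[-0.6, -2.35, 0.01, -0.56, 2.64, 2.11]
[-0.69, -2.33, -0.04, -0.56, 2.64, 2.11]
[-0.77, -2.3, -0.1, -0.56, 2.64, 2.11]
[-0.85, -2.27, -0.16, -0.56, 2.64, 2.11]
```

{"method": "servo_tool", "body": {"rows": [[0,0.07,-2.4,0.25,-0.56,2.65,2.1],[0,-0.04,-2.4,0.25,-0.56,2.65,2.1],[0,-0.14,-2.4,0.2,-0.56,2.65,2.1],[0,-0.23,-2.4,0.2,-0.56,2.65,2.1],[0,-0.33,-2.4,0.15,-0.56,2.65,2.1],[0,-0.42,-2.4,0.1,-0.56,2.65,2.1],[0,-0.5,-2.4,0.05,-0.56,2.65,2.1],[0,-0.6,-2.35,0,-0.56,2.65,2.1],[0,-0.7,-2.35,-0.05,-0.56,2.65,2.1],[0,-0.77,-2.3,-0.1,-0.56,2.65,2.1],[0,-0.85,-2.3,-0.15,-0.56,2.65,2.1]]}}

```text
clock: 27.1
position: [531.2, 178.1, 235.2]
ee_rot: [0.963, -0.086, 0.254, 0.024]
contact_force: [0.8, -0.4, -0.6]
gripper_width: 9.0
```

{"method": "servo_tool", "body": {"rows": [[0,0,0,0,0,0,0],[0,0,0,0,0,0,0],[0,0,0,0,0,0,0]]}}

```text
clock: 27.4
position: [532.6, 176.9, 236.0]
ee_rot: [0.963, -0.086, 0.254, 0.024]
contact_force: [-0.5, -0.9, -0.5]
gripper_width: 9.3
```

```bash
python3 go.py fillet 12 -0.8 81.5
```

```text
27.4 [532.6 176.9 236. ] F tool [-0.54  0.93  0.25] M [-0.01 -1.07  0.03] J [ 0.72  0.11 -0.74  0.84 -0.55 -0.02]
leaf origin rel crown, casting axes [-4.93 -0.3  75.34]
(array([ 0.55, -0.04,  6.33]), array([0.06, 0.49, 0.1 ]))
```

{"method": "servo_tool", "body": {"rows": [[0,0.25,0,1.2,0,0.3,0.1],[0,0.25,0,1.2,0,0.2,0],[0,0,0,1.2,0,0,0],[0,0,0,1.2,0,0,0],[0,0,0,0.8,0,0,0],[0,0,0,0.6,0,0,0],[0,0,0,0,0,0,0],[0,0,0,0,0,0,0]]}}

```text
clock: 28.2
position: [567.7, 170.4, 185.1]
ee_rot: [0.962, -0.087, 0.258, 0.024]
contact_force: [-0.5, 0.1, -0.5]
gripper_width: 8.9
```

```bash
python3 go.py fillet 2 -0.8 81.5
```

```text
28.2 [567.7 170.4 185.1] F tool [-0.69  0.    0.13] M [ 0.02 -1.15 -0.  ] J [ 0.57  0.21 -0.8   1.16 -0.38 -0.24]
leaf origin rel crown, casting axes [ 0.58 -0.44 13.42]
(array([-0.06, -0.05,  1.14]), array([ 0.07, -0.06, -0.03]))
```

{"method": "servo_tool", "body": {"rows": [[0,-0.05,-0.04,0.25,0,0,0],[0,0,0,0.25,0,0,0],[0,0,0,0.25,0,0,0],[0,0,0,0.2,0,0,0],[0,0,0,0.15,0,0,0],[0,0,0,0,0,0,0]]}}

```text
clock: 28.8
position: [572.3, 170.3, 174.8]
ee_rot: [0.962, -0.086, 0.258, 0.024]
contact_force: [0.1, 0.6, -1.0]
gripper_width: 9.0
```

```bash
python3 go.py fillet 0 -0.8 81.5
```

```text
28.8 [572.3 170.3 174.8] F tool [-0.52 -0.63  0.8 ] M [-0.01 -1.12 -0.  ] J [ 0.53  0.23 -0.81  1.25 -0.35 -0.3 ]
leaf origin rel crown, casting axes [-0.62  0.33  2.19]
(array([0.06, 0.03, 0.22]), array([ 0.06, -0.03,  0.05]))
```

{"method": "servo_tool", "body": {"rows": [[0,0.03,0,0.1,0,0,0],[0,0.02,0,0.1,0,0,0],[0,0,0,0,0,0,0]]}}

```text
clock: 29.1
position: [573.8, 170.2, 173.5]
ee_rot: [0.962, -0.086, 0.258, 0.024]
contact_force: [-0.0, 0.1, -0.9]
gripper_width: 8.7
```

```bash
python3 go.py fillet 0 -0.8 81.5
```

```text
29.1 [573.8 170.2 173.5] F tool [-0.5  -0.1   0.78] M [-0.01 -1.07  0.01] J [ 0.53  0.23 -0.81  1.26 -0.35 -0.31]
leaf origin rel crown, casting axes [-0.01  0.49  0.37]
(array([0.  , 0.05, 0.04]), array([ 0.04, -0.05,  0.05]))
```

{"method": "servo_tool", "body": {"rows": [[0,0,0,0.08,0,0,0],[0,0,0,0.08,0,0,0],[0,0,0,0,0,0,0]]}}

```text
clock: 29.4
position: [574.9, 170.4, 173.0]
ee_rot: [0.962, -0.086, 0.259, 0.023]
contact_force: [-0.5, 0.9, 2.2]
gripper_width: 8.9
```

```bash
python3 go.py fillet 0 -0.8 81.5
```

```text
29.4 [574.9 170.4 173. ] F tool [ 0.52 -0.81 -2.29] M [ 0.01 -0.88  0.  ] J [ 0.52  0.23 -0.82  1.27 -0.35 -0.32]
leaf origin rel crown, casting axes [ 0.67  0.86 -0.67]
(array([-0.07,  0.09, -0.07]), array([-0.01, -0.12,  0.04]))
```

{"method": "servo_tool", "body": {"rows": [[0,0.05,0,0.08,0,0,0],[0,0,0,0.06,0,0,0],[0,0,0,0,0,0,0]]}}

```text
clock: 29.7
position: [575.1, 170.4, 173.0]
ee_rot: [0.962, -0.086, 0.259, 0.023]
contact_force: [-12.1, 1.0, 13.0]
gripper_width: 8.8
```

```bash
python3 go.py fillet 0 -0.8 81.5
```

```text
29.7 [575.1 170.4 173. ] F tool [ -3.9    1.18 -17.28] M [-0.58 -2.47  0.02] J [ 0.52  0.23 -0.82  1.28 -0.34 -0.32]
leaf origin rel crown, casting axes [ 0.83  0.92 -0.75]
(array([-0.08,  0.09, -0.08]), array([-0.08, -0.18,  0.08]))
```

{"method": "servo_tool", "body": {"rows": [[0,-0.06,0.03,-0.04,0,0,0],[0,0,0,0,0,0,0],[0,0,0,0,0,0,0]]}}

```text
clock: 30.0
position: [575.0, 170.3, 172.9]
ee_rot: [0.962, -0.086, 0.259, 0.023]
contact_force: [-7.3, -0.5, 8.7]
gripper_width: 9.1
```

```bash
python3 go.py fillet 0 -0.8 81.5
```

```text
30.0 [575.  170.3 172.9] F tool [ -1.74   1.82 -11.12] M [-0.32 -1.6  -0.03] J [ 0.52  0.23 -0.82  1.28 -0.34 -0.32]
leaf origin rel crown, casting axes [ 0.74  0.8  -0.75]
(array([-0.07,  0.08, -0.08]), array([-0.07, -0.19,  0.06]))
```

{"method": "servo_tool", "body": {"rows": [[0,-0.03,0.03,0,0,0,0],[0,0,0,0,0,0,0],[0,0,0,0,0,0,0],[0,0,0,0,0,0,0],[0,0,0,0,0,0,0],[0,0,0,0,0,0,0]]}}

```text
clock: 30.6
position: [575.0, 170.3, 172.9]
ee_rot: [0.962, -0.086, 0.26, 0.023]
contact_force: [-4.9, -0.4, 8.2]
gripper_width: 8.7
```

```bash
python3 go.py fillet 0 -0.8 81.5
python3 - <<'E'
from bench import *
import cv2
d=get_image("wrist");im=cv2.cvtColor(d["image"],cv2.COLOR_RGB2BGR)
e=get_image("scene");jm=cv2.cvtColor(e["image"],cv2.COLOR_RGB2BGR)
a=cv2.resize(im[20:300,160:480],(457,400));b=cv2.resize(jm[170:290,360:460],(333,400),interpolation=cv2.INTER_CUBIC)
cv2.imwrite("pics/fit2.png",cv2.hconcat([a,b]))
E
```

```text
30.6 [575.  170.3 172.9] F tool [ 0.04  1.28 -9.42] M [-0.11 -1.35  0.  ] J [ 0.52  0.23 -0.82  1.28 -0.34 -0.32]
leaf origin rel crown, casting axes [ 0.7   0.79 -0.71]
(array([-0.07,  0.08, -0.07]), array([-0.1 , -0.2 ,  0.06]))
```

View pics/fit2.png

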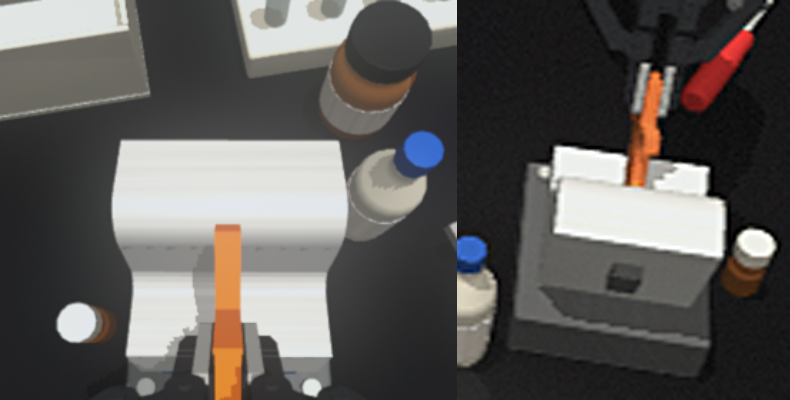

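The orange leaf stands in the fillet, centred and square. It presses with 9.4 N, with no lateral force and only a small moment. Hold for 1.2 s, then withdraw.

{"method": "servo_tool", "body": {"rows": [[0,0,0,0,0,0,0],[0,0,0,0,0,0,0],[0,0,0,0,0,0,0],[0,0,0,0,0,0,0],[0,0,0,0,0,0,0],[0,0,0,0,0,0,0],[0,0,0,0,0,0,0],[0,0,0,0,0,0,0],[0,0,0,0,0,0,0],[0,0,0,0,0,0,0],[0,0,0,0,0,0,0],[0,0,0,0,0,0,0]]}}

```text
clock: 31.9
position: [575.0, 170.3, 172.9]
ee_rot: [0.962, -0.086, 0.26, 0.023]
contact_force: [-5.5, 0.6, 8.3]
gripper_width: 9.5
```

```bash
python3 go.py fillet 0 -0.8 81.5
```

```text
31.9 [575.  170.3 172.9] F tool [-0.58  0.38 -9.92] M [-0.16 -1.39  0.04] J [ 0.52  0.23 -0.82  1.28 -0.34 -0.32]
leaf origin rel crown, casting axes [ 0.73  0.78 -0.73]
(array([-0.07,  0.08, -0.07]), array([-0.09, -0.2 ,  0.05]))
```

{"method": "servo_tool", "body": {"rows": [[0,0,0,-0.5,0,0,0],[0,0,0,-1.5,0,0,0],[0,0,0,-2,0,0,0],[0,0,0,-2,0,0,0],[0,0,0,-2,0,0,0],[0,0,0,-1.5,0,0,0],[0,0,0,0,0,0,0]]}}

```text
clock: 32.6
position: [527.7, 179.2, 255.2]
ee_rot: [0.962, -0.086, 0.259, 0.022]
contact_force: [1.2, 0.6, -1.2]
gripper_width: 8.7
```

Run:
```python
from bench import *
from h import *
s=read_state();print(s["position"],s["joints"].round(3))
plan(s,R.from_euler('z',13.5,degrees=True).as_matrix()@np.diag([1,-1,-1.]),[588.2,-82.9,262],11)
```

```text
[527.72098791 179.18722888 255.15447641] [ 0.745  0.079 -0.715  0.8   -0.591  0.012]
[0.87, 2.25, 0.43, 0.56, -2.71, -2.11]
[0.8, 2.28, 0.36, 0.56, -2.71, -2.11]
[0.73, 2.31, 0.31, 0.56, -2.71, -2.11]
[0.66, 2.34, 0.25, 0.56, -2.71, -2.11]
[0.58, 2.37, 0.2, 0.56, -2.71, -2.11]
[0.51, 2.39, 0.15, 0.56, -2.71, -2.11]
[0.42, 2.41, 0.1, 0.56, -2.71, -2.11]
[0.34, 2.42, 0.06, 0.56, -2.71, -2.11]
[0.25, 2.43, 0.03, 0.56, -2.71, -2.11]
[0.16, 2.44, -0.01, 0.56, -2.71, -2.11]
[0.07, 2.44, -0.04, 0.56, -2.71, -2.11]
```

{"method": "servo_tool", "body": {"rows": [[0,0.87,2.25,0.4,0.56,-2.7,-2.1],[0,0.8,2.3,0.35,0.56,-2.7,-2.1],[0,0.73,2.3,0.3,0.56,-2.7,-2.1],[0,0.66,2.35,0.25,0.56,-2.7,-2.1],[0,0.6,2.35,0.2,0.56,-2.7,-2.1],[0,0.5,2.4,0.15,0.56,-2.7,-2.1],[0,0.42,2.4,0.1,0.56,-2.7,-2.1],[0,0.34,2.4,0.05,0.56,-2.7,-2.1],[0,0.25,2.4,0,0.56,-2.7,-2.1],[0,0.16,2.45,0,0.56,-2.7,-2.1],[0,0.07,2.45,0,0.56,-2.7,-2.1]]}}

```text
clock: 33.7
position: [587.5, -85.7, 259.6]
ee_rot: [0.993, 0.116, -0.003, 0.001]
contact_force: [0.1, -0.4, -0.7]
gripper_width: 9.2
```

{"method": "servo_tool", "body": {"rows": [[0,0,0,0,0,0,0],[0,0,0,0,0,0,0],[0,0,0,0,0,0,0]]}}

```text
clock: 34.0
position: [587.0, -83.7, 260.2]
ee_rot: [0.993, 0.116, -0.002, 0.001]
contact_force: [-0.2, -0.3, -0.9]
gripper_width: 9.0
```

```bash
python3 rk.py 588.2 -82.9 130 1 13.5
```

```text
34.0 [587.  -83.7 260.2] [-0.2 -0.3 -0.9] 9.0 J [ 0.13  0.32 -0.04  0.   -1.21  1.67]
(array([ 0.18, -0.06, 13.01]), array([ 0.07,  0.19, -0.17]))
```

{"method": "servo_tool", "body": {"rows": [[0,0.12,-0.05,3,0.1,0.2,-0.2],[0,0,0,3,0,0,0],[0,0,0,3,0,0,0],[0,0,0,3,0,0,0],[0,0,0,1.5,0,0,0],[0,0,0,0.7,0,0,0],[0,0,0,0.4,0,0,0],[0,0,0,0,0,0,0],[0,0,0,0,0,0,0]]}}

```text
clock: 34.9
position: [589.4, -82.7, 116.3]
ee_rot: [0.993, 0.118, 0.002, -0.0]
contact_force: [-0.4, -0.5, -0.4]
gripper_width: 8.9
```

```bash
python3 rk.py 588.2 -82.9 111.5 1 13.5
```

```text
34.9 [589.4 -82.7 116.3] [-0.4 -0.5 -0.4] 8.9 J [ 0.13  0.45 -0.23 -0.   -0.88  1.68]
(array([-0.12, -0.01,  0.48]), array([ 0.  , -0.22,  0.08]))
```

{"method": "servo_tool", "body": {"rows": [[0,-0.07,0,0.3,0,-0.1,0],[0,0,0,0.2,0,0,0],[0,0,0,0,0,0,0],[0.4,0,0,0,0,0,0],[0.4,0,0,0,0,0,0],[0.4,0,0,0,0,0,0],[0.4,0,0,0,0,0,0]]}}

```text
clock: 35.6
position: [588.0, -83.1, 109.9]
ee_rot: [0.993, 0.118, -0.0, -0.0]
contact_force: [-0.0, -0.3, -0.6]
gripper_width: 34.3
```

{"method": "servo_tool", "body": {"rows": [[0.4,0,0,-2,0,0,0],[0.4,0,0,-3,0,0,0],[0.4,0,0,-3,0,0,0],[0.4,0,0,-3,0,0,0],[0.4,0,0,-2,0,0,0],[0.4,0,0,0,0,0,0],[0.4,0,0,0,0,0,0]]}}

```text
clock: 36.3
position: [587.8, -83.0, 239.7]
ee_rot: [0.993, 0.118, -0.0, -0.001]
contact_force: [-0.5, -0.5, -0.2]
gripper_width: 34.2
```

Run:
```python
from bench import *
import cv2
d=get_image("wrist");im=cv2.cvtColor(d["image"],cv2.COLOR_RGB2BGR)
e=get_image("scene");jm=cv2.cvtColor(e["image"],cv2.COLOR_RGB2BGR)
a=cv2.resize(im,(640,400))[100:300,100:600];b=cv2.resize(jm[150:300,130:480],(800,343),interpolation=cv2.INTER_CUBIC)
a=cv2.copyMakeBorder(a,0,0,0,300,cv2.BORDER_CONSTANT)
cv2.imwrite("pics/end.png",cv2.vconcat([a,b]));print(read_state()["clock"],read_state()["position"])
```

```text
36.4 [587.25206827 -83.09713745 238.44388736]
```

View pics/end.png

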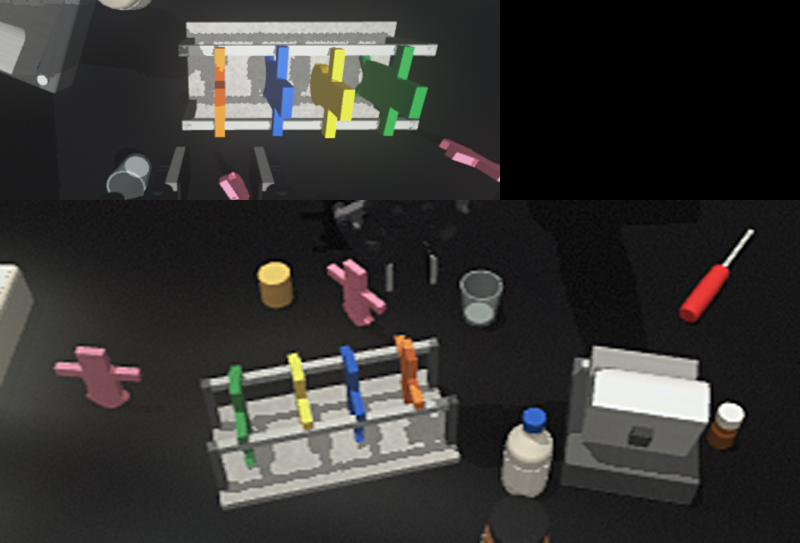

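All four leaves hang across both rails, orange at (220,90) and blue at (280,90) in the upper view. The bystanders are where they started and the gripper is clear. I'm handing in.

```bash
python3 -c "
from bench import *
print(job_done())"
```

```text
the job is handed in; nothing more can be done
None
```

I checked both curves in the order asked, hung both leaves back on the rack, and handed the job in at about 36.4 s on the robot's clock, well under the 72 s limit.

- **Blue leaf on the outer edge:** it sat fully home at about 9 N and I held it there for 1.2 s. Sideways force was under 2 N and tilt error about 0.25°. It did not shift while held.
- **Orange leaf in the inner fillet:** it sat home at about 9.5 N and I held it for 1.2 s, with almost no sideways force. While I was finding the seat, the push briefly rose to about 17 N. It read about 0.7 mm from my estimate of the seat in each direction. That is within what the cameras can measure, and it stayed put when I nudged it.
- **Extra handling of the blue leaf:** on the first try, joint 6 reached its −3.1 limit just above the edge, before touching. I hung the leaf back, turned the gripper half round and regrasped it.
- **Camera disagreement:** the top and wrist cameras differed by 2–5 mm on the leaf and casting positions. I averaged them and let the contact forces settle the final fit.
- **Last look:** all four leaves hang across both rails, the other objects appear where they started, and the gripper touches nothing.

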